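# Mark a topping jar and bring it to the front

### The job

Take the sprung clip off its stand and clip it onto the upright flat blade on the lid of the one jar that has such a blade, and let go of the clip. Then turn the carousel until that jar stands right at the pointer nose of the carousel's base, leaving the other things on the bench where they are. Finish while still gripping the carousel by one of its other jars' knobs, holding it still: do not let go at the end.

Things in the scene. Friction and masses are not known exactly. Their poses are not given: they have to be found in the camera images.
- base: Fixed grey round base of the carousel, 264 mm across, 14 mm high, standing on the bench. Origin: centre of its underside, on the turning axis; z up. Its aluminium pointer nose, a block 36 mm high with a point, sticks out at the front, towards its own -x, from 135 to 183 mm from the axis (roughly towards the robot).
- carousel: White turntable, 250 mm across; turns endlessly either way about the vertical axis at its origin (20 mm above the bench), stays where left, about 1 N at a jar turns it. Four white jars with 58 mm lids are fixed on it, 85 mm from the axis, lid tops at 100 mm. The jar at its own -x has the blade, the others round knobs. Blade jar is at the pointer when the carousel's -x is along the base's -x.
- blade_top (a point): Middle of the top edge of the steel blade on the marked jar's lid, above that jar's centre. The blade is upright, 34 mm long (its x, along the carousel's radius), 4 mm thick (its y), and stands 34 mm above the lid, its top 134 mm above the bench. Axes as the carousel's.
- knob1 (a point): Centre of the round steel knob on the lid of the jar at the carousel's own -y: upright cylinder 26 mm across, 34 mm high, its foot on the 58 mm lid, 17 mm below this point. Fixed to the carousel.
- knob2 (a point): The same for the jar at the carousel's own +x, opposite the blade jar.
- knob3 (a point): The same for the jar at the carousel's own +y.
- stand: Fixed steel clip stand: foot 80 x 80 x 10 mm with an upright plate in its middle, 40 mm long (x), 4 mm thick (y), its top edge 70 mm above the bench. Origin: centre of the underside. At the start the clip sits on this plate.
- clip: Sprung steel clip like a large clothes peg, about 65 g, 73 mm high, 24 mm wide along its hinge (its x), jaws down, handles up. Origin: midway between the lower ends of the jaws; z up the clip. At the start it stands upright, shut on the stand's plate, its x along the plate, 18 mm of jaw below the plate's top edge. The frame is that of its -y leg, so it leans by half the opening when squeezed.
- clip_center (a point): Clip's hinge, 36 mm above the lower jaw ends. Axes as the clip's. The handles end in two round bars along x, 10 mm thick, 32 mm above this point and 17 mm either side in y (44 mm over both when shut on a plate).
- clip_jaws (a point): Midway between the lower ends of the clip's jaws. Axes as the clip's. A plate can go at most 31 mm into the jaws.
- clip_leg (a joint): Opening angle of the clip: 0 shut on a 4 mm plate, 0.5 fully open, -0.12 shut on nothing. Squeezing the bars together along y takes 6 to 10 N; at the stop they are 28 mm over both and the jaws about 19 mm apart. Let go, it snaps shut.
- bottle: Bystander: white plastic bottle, 56 mm across, 130 mm high, standing. Origin: centre of its underside.
- bowl: Bystander: white bowl, 140 mm across, 60 mm high. Origin: centre of its underside.
- carton: Bystander: paper carton with a yellow band, 100 x 160 x 50 mm. Origin: centre of its underside.

How it is judged:
By the outcome, as a careful person would: the job done as asked, in the order asked, and still so for the second after the job is handed in, while the arm keeps its last pose, push and grip.
It also fails if it takes over 64 s, if anything falls off the work surface, if the arm or the gripper's body presses on something with over 40 N, if the wrist force passes 120 N, or if a joint passes its speed limit or range.

### The arm

A 6-joint arm with a two-finger parallel gripper is mounted at the origin on the work surface. World frame = base frame: x ahead of the robot, y to its left, z up, the work surface at z = 0. Lengths are in m, angles in rad, forces in N, time in s.
With the tool pointing down it reaches from about 0.3 to 0.875 m from the base axis. Payload 6.4 kg.
Tool frame: the origin (TCP) lies midway between the tips of the shut fingers; the grasp point (between the pads) lies 19 mm behind it; z points along the fingers, y is the line along which they close (so a half turn about z gives the same grasp; the last joint's range is limited). The gripper opens to 85 mm and grips with 20 to 120 N. Pads are 22 mm wide; open, the fingers measure 114 mm over their backs; the gripper's body (76 mm by 85 mm) begins 54 mm behind the grasp point. The pads swing forward as they close: fully open they stand 13 mm farther back than shut.
Start: joints at [-1.451, 0.181, 1.607, -0, 1.354, -0.206], TCP at [0.184, -0.545, 0.231] pointing down, gripper open.
Joint ranges: [-2.99, 2.99], [-0.89, 2.07], [0.3, 2.58], [-1.14, 4.28], [0, 2.63], [-3.12, 3.12]. Speed limits (rad/s): [2.57, 2.57, 3.01, 3.14, 3.14, 3.14].

### API

Orientations are given as a unit quaternion [w, x, y, z].
In Python, from bench import ctrl gives the robot as it stands. The module is installed in compiled form; this text tells all that it offers.
- The arm moves only by the tool move_arm, never from a script. Its argument "plan" is one flat list of numbers, 6 for each row, row after row: the shift along the world's x, y, z in units of 50 mm (1.0 is 50 mm), then the turn, a rotation vector about the world's x, y, z in rad. A call has 1 to 10 rows; each row is the pose to reach, as a shift and turn from the pose commanded when the call began; what a row does not reach only later rows make up. A row lasts 1/8 s, in which the tool goes at most 62.5 mm and 10.7 degrees, less where a joint would pass 70% of its speed; a pose out of reach is approached as far as the arm can. A call with a gripper value outside its range is refused whole. "grip" is the finger opening in mm, from 0 to 85.4, set as the call begins (left out, the last holds). The fingers move at their own pace and stop on an object; the grip force is fixed at half the most. Time passes only in rows, so rows that repeat a pose let the fingers close. It gives the time, the measured TCP pose, the force, the opening and the grip force at its end, in the units of the state.
- ctrl.get_obs(): the state, without advancing time (a new reading comes with each control period).
- ctrl.camera(name): name is "scene" or "top" or "wrist"; returns a dict with "pixels" (420x560x3 uint8, red, green, blue), "fx", "fy", "cx", "cy" (pixels), "origin" and "attitude" of the camera in the world. Camera axes: x right, y down, z forward; pixel columns grow to the right and rows downward; lengths in m; the calibration is good to about 2 mm. A picture is of the moment at which its call begins. There is no depth.
- ctrl.hand_in(): hands the job in; it is judged then, once.
The state is a dict: "time_s": time; "q": joint angles; "dq": joint speeds; "joint_efforts": joint torques, N m; "eef_pos": TCP position; "eef_rot": TCP orientation; "wrist_force": force on the tool from outside, world axes, zero at the start; "torque": the same for the moment, N m; "opening": opening from 0.0 (shut) to 1.0 (fully open); "grasp_force": force on a finger pad.
Only numpy, scipy, OpenCV 4.12 (cv2) and the standard library are available. Lean on these libraries where they do the work, as an engineer would, in place of code of your own. Each camera call takes 0.05 s, during which the arm holds its last target. There are 200 camera calls.

## Working session

There is one attempt and no reset: what is moved stays moved. The work goes in short steps, Python scripts to look and compute and a tool call to move; the robot and the scene stay as the last step left them, time stands still between calls to the robot, and variables do not carry over. Pictures are saved under pics/ and viewed, at most 10 in all, crops included, and the job is handed in when it is done.

Besides the shell and the picture viewer there is one more tool, called after "Request:" in YAML: its name, and indented under it one key for each argument. move_arm: Moves the arm, as the interface text tells. Its arguments: {"type":"object","properties":{"plan":{"type":"array"},"grip":{"type":"number"}},"required":["plan"]}

```bash
mkdir -p pics; cat > h.py <<'E'
import numpy as np, cv2
from bench import ctrl
from scipy.spatial.transform import Rotation as R
def att(c):
    a=np.array(c["attitude"],float)
    return R.from_quat([a[1],a[2],a[3],a[0]]).as_matrix() if a.size==4 else a.reshape(3,3)
def shot(n,f):
    c=ctrl.camera(n); cv2.imwrite(f"pics/{f}.png",c["pixels"][:,:,::-1])
    np.savez(f"pics/{f}.npz",**{k:np.array(c[k]) for k in c}); return c
def load(f): return dict(np.load(f"pics/{f}.npz"))
def pix2w(c,u,v,z):
    d=att(c)@np.array([(u-c["cx"])/c["fx"],(v-c["cy"])/c["fy"],1.]); o=np.array(c["origin"],float)
    return o+d*(z-o[2])/d[2]
def w2pix(c,p):
    q=att(c).T@(np.array(p)-c["origin"]); return [float(c["fx"]*q[0]/q[2]+c["cx"]),float(c["fy"]*q[1]/q[2]+c["cy"])]
E
python3 - <<'E'
from h import *
for n in("top","scene"):
    c=shot(n,n+"0"); print(n,c["fx"],c["cx"],c["cy"],c["origin"],c["attitude"])
print(ctrl.get_obs())
E
```

```text
top 399.60256033374543 278.0362090230554 207.06620596746836 [ 0.43187504 -0.01021134  1.33613335] [-0.04333135  0.70839056 -0.70365779  0.03421885]
scene 466.6140024403928 274.53605669121276 208.71460343220883 [1.14616006 0.77363337 1.16568076] [-0.10998026  0.30949971  0.88182863 -0.33836747]
{'time_s': 0.1, 'q': array([-1.45128962e+00,  1.81507552e-01,  1.60789231e+00, -2.81577407e-06,
        1.35379123e+00, -2.06328943e-01]), 'dq': array([ 3.16078684e-04, -2.08131225e-03, -3.69894504e-03, -1.21333294e-03,
       -3.27143093e-05,  1.23567868e-03]), 'joint_efforts': array([ 1.26964715e-04, -4.45872152e+01, -3.52237844e+01, -2.46138243e-04,
        4.11840840e-03,  2.14726413e-05]), 'eef_pos': array([ 0.18399822, -0.54424941,  0.23045888]), 'eef_rot': array([-7.98526102e-04,  9.86757855e-01,  1.62198328e-01,  3.33107828e-05]), 'wrist_force': array([ 0.67907184, -0.4864735 ,  0.9919215 ]), 'torque': array([0.00276735, 0.03362731, 0.03112852]), 'grasp_force': 0.0, 'opening': 0.9996891776433682}
```

View pics/top0.png

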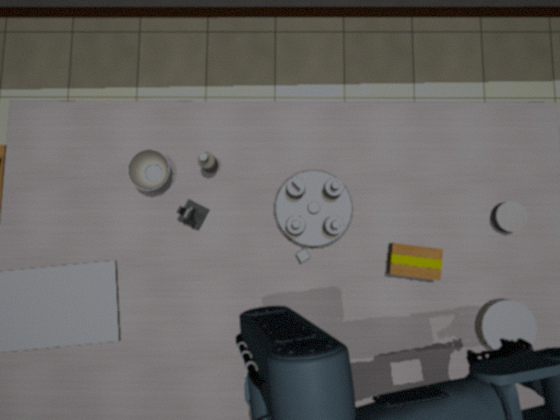

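View pics/scene0.png

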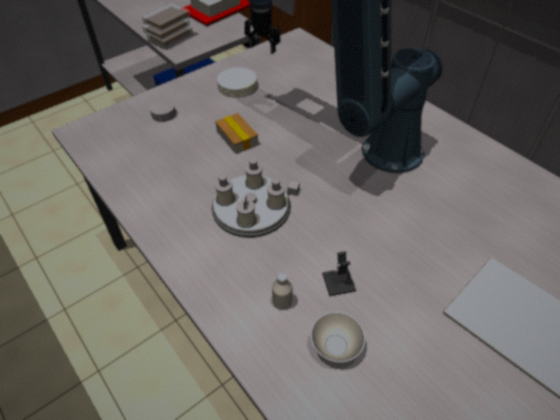

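The top view shows the carousel around (313,209), the blade jar near (295,188), the nose at (303,256), and the clip and stand near (193,214). I'll enlarge the last two areas.

```bash
python3 - <<'E'
from h import *
i=cv2.imread("pics/top0.png")
a=cv2.resize(i[165:270,265:360],None,fx=5,fy=5,interpolation=cv2.INTER_CUBIC)
b=cv2.resize(i[185:245,165:221],None,fx=5,fy=5,interpolation=cv2.INTER_CUBIC)
o=np.zeros((525,475+280,3),np.uint8);o[:,:475]=a;o[:300,475:]=b
o=cv2.convertScaleAbs(o,alpha=1.4)
cv2.imwrite("pics/crop1.png",o)
c=load("top0")
for n,u,v,z in[("axis",313,208,.02),("blade",295,187,.134),("nose",303,256,.036),("stand",194,215,.01),("bottle",207,162,.13),("bowl",150,171,.06)]: print(n,pix2w(c,u,v,z).round(3))
E
```

```text
axis [ 0.574 -0.108  0.02 ]
blade [ 0.626 -0.045  0.134]
nose [ 0.417 -0.075  0.036]
stand [0.55  0.288 0.01 ]
bottle [0.703 0.226 0.13 ]
bowl [0.688 0.425 0.06 ]
```

View pics/crop1.png

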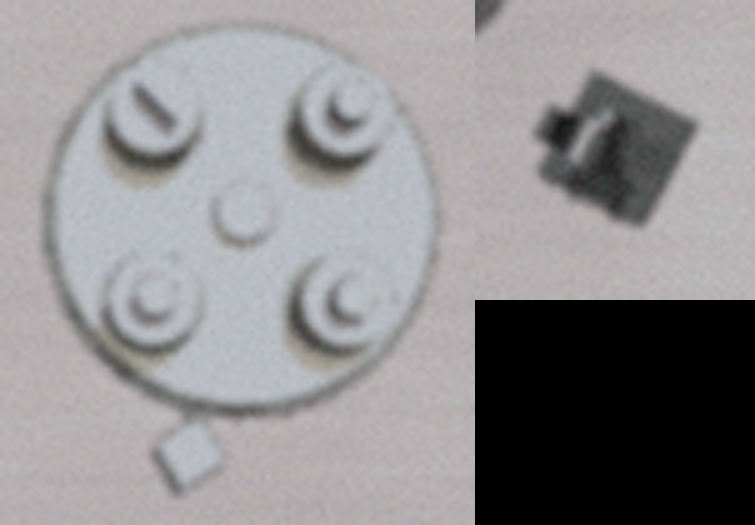

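Request:
move_arm:
  plan: [0.44, 1.0, 0.1, 0, 0, -0.05, 0.88, 2.0, 0.2, 0, 0, -0.1, 1.32, 3.0, 0.3, 0, 0, -0.15, 1.76, 4.0, 0.4, 0, 0, -0.2, 2.2, 5.0, 0.5, 0, 0, -0.25, 2.64, 6.0, 0.6, 0, 0, -0.3, 3.08, 7.0, 0.7, 0, 0, -0.35, 3.52, 8.0, 0.8, 0, 0, -0.4, 3.96, 9.0, 0.9, 0, 0, -0.45, 4.4, 10.0, 1.0, 0, 0, -0.5]

```text
time_s: 1.35
eef_pos: [0.4043, -0.0429, 0.2814]
eef_rot: [0.0, 0.996, -0.088, 0.0]
wrist_force: [0.9, -1.2, 0.3]
opening: 0.997
grasp_force: 0.0
```

Request:
move_arm:
  plan: [0.44, 1.0, 0.1, 0, 0, -0.05, 0.88, 2.0, 0.2, 0, 0, -0.1, 1.32, 3.0, 0.3, 0, 0, -0.15, 1.76, 4.0, 0.4, 0, 0, -0.2, 2.2, 5.0, 0.5, 0, 0, -0.25, 2.64, 6.0, 0.6, 0, 0, -0.3, 2.9, 6.6, 0.7, 0, 0, -0.35, 2.9, 6.6, 0.7, 0, 0, -0.35]

```text
time_s: 2.35
eef_pos: [0.5491, 0.2871, 0.3155]
eef_rot: [0.0, 0.966, -0.258, -0.0]
wrist_force: [-0.1, -0.7, 0.1]
opening: 1.001
grasp_force: 0.0
```

```bash
python3 - <<'E'
from h import *
c=shot("wrist","w1"); o=ctrl.get_obs(); print(o["eef_pos"],o["eef_rot"],o["q"],o["time_s"]); print(c["fx"],c["origin"],att(c).round(3))
t=load("top0")
print(pix2w(t,193.8,215,.01))
E
```

```text
[0.54871932 0.28578385 0.31535649] [ 5.22372653e-04  9.66126254e-01 -2.58068634e-01 -6.07313599e-04] [ 2.88723875e-01  2.23901331e-01  1.38767782e+00 -2.56398620e-04
  1.53159501e+00  2.38157580e+00] 2.4
309.3228829691783 [0.61523658 0.24911026 0.45644191] [[-0.5   -0.826 -0.262]
 [-0.866  0.476  0.151]
 [-0.     0.303 -0.953]]
[0.5495712  0.28866093 0.01      ]
```

View pics/w1.png

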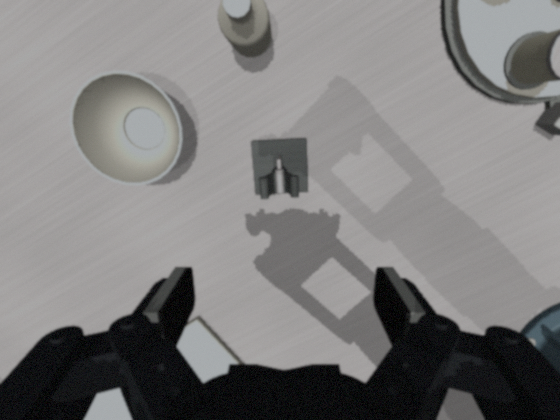

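```bash
python3 - <<'E'
from h import *
i=cv2.imread("pics/w1.png")[125:210,235:325]
cv2.imwrite("pics/crop2.png",cv2.convertScaleAbs(cv2.resize(i,None,fx=7,fy=7,interpolation=cv2.INTER_CUBIC),alpha=1.6))
E
```

```text
(no output)
```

View pics/crop2.png

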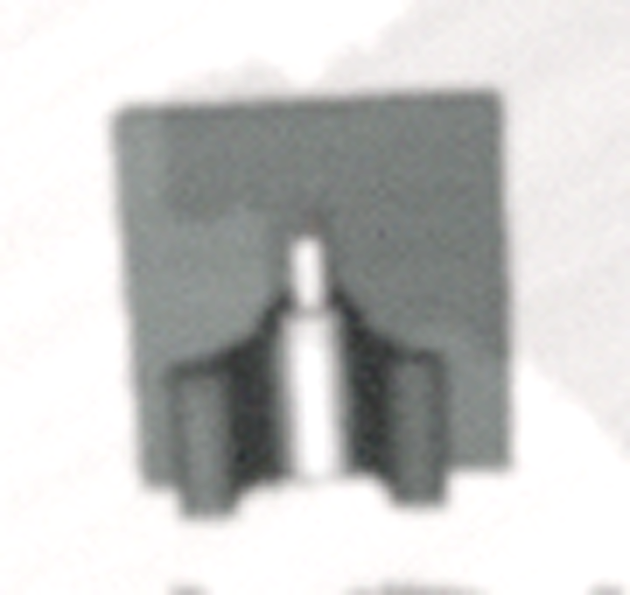

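```bash
python3 - <<'E'
from h import *
c=load("w1"); f=lambda u,v,z: pix2w(c,235+u/7,125+v/7,z)[:2]
L0,L1,R0,R1=[f(*p,.124) for p in((200,375),(207,512),(416,362),(421,500))]
m=(L0+L1+R0+R1)/4; print("clip",m,"sep",np.linalg.norm((L0+L1-R0-R1)/2),"len",np.linalg.norm(L0-L1))
d=(L0+L1-R0-R1); print("y-dir deg",np.degrees(np.arctan2(d[1],d[0])))
a,b,e=f(118,108,.01),f(498,93,.01),f(510,467,.01); d=a-b
print("foot",np.linalg.norm(d),np.degrees(np.arctan2(d[1],d[0])),"ctr",(a+e)/2)
o=ctrl.get_obs(); print("psi",np.degrees(o["q"][0]-o["q"][5])+180, "shift",(m-o["eef_pos"][:2])/.05)
E
```

```text
clip [0.54879126 0.29302958] sep 0.033917583456255916 len 0.02216684355060633
y-dir deg 63.43797569291919
foot 0.07670697339661575 62.23924973346327 ctr [0.5519549  0.29105832]
psi 60.088417822753414 shift [0.00143876 0.14491469]
```

Request:
move_arm:
  plan: [0.02, 0.12, -0.7, 0, 0, 0.045, 0.02, 0.12, -1.4, 0, 0, 0.045, 0.02, 0.12, -2.1, 0, 0, 0.045, 0.02, 0.12, -2.8, 0, 0, 0.045, 0.02, 0.12, -3.4, 0, 0, 0.045, 0.02, 0.12, -3.9, 0, 0, 0.045, 0.02, 0.12, -4.2, 0, 0, 0.045, 0.02, 0.12, -4.35, 0, 0, 0.045, 0.02, 0.12, -4.35, 0, 0, 0.045]

```text
time_s: 3.52
eef_pos: [0.5501, 0.2909, 0.0989]
eef_rot: [0.0, 0.971, -0.237, 0.0]
wrist_force: [0.4, -0.0, -0.1]
opening: 1.005
grasp_force: 0.0
```

```bash
python3 - <<'E'
from h import *
c=shot("wrist","w2"); o=ctrl.get_obs(); print(o["eef_pos"],o["wrist_force"])
for y in(-.022,.022):
    d=np.array([np.cos(1.09),np.sin(1.09)]); x=np.array([d[1],-d[0]])
    print([np.round(w2pix(c,[*(np.array([.55,.2925])+y*d+s*x),.12])) for s in(-.012,.012)])
E
```

```text
[0.55053122 0.29117846 0.09953542] [-0.1299947  -0.03054191 -0.13951737]
[array([329., 317.]), array([332., 270.])]
[array([233., 317.]), array([230., 270.])]
```

View pics/w2.png

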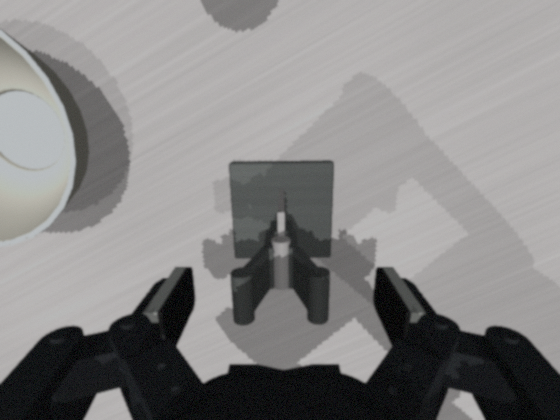

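Request:
move_arm:
  plan: [0, 0.01, 0, 0, 0, 0, 0, 0.01, 0, 0, 0, 0, 0, 0.01, 0, 0, 0, 0, 0, 0.01, 0, 0, 0, 0, 0, 0.01, 0, 0, 0, 0, 0, 0.01, 0, 0, 0, 0]
  grip: 20

```text
time_s: 4.32
eef_pos: [0.55, 0.2917, 0.0987]
eef_rot: [0.0, 0.971, -0.237, -0.0]
wrist_force: [-0.2, -0.3, -1.1]
opening: 0.285
grasp_force: 58.8
```

Request:
move_arm:
  plan: [0, 0, 0.15, 0, 0, 0, 0, 0, 0.4, 0, 0, 0, 0, 0, 0.8, 0, 0, 0, 0, 0, 1.3, 0, 0, 0, 0, 0, 1.8, 0, 0, 0, 0, 0, 2.3, 0, 0, 0, 0, 0, 2.7, 0, 0, 0, 0, 0, 2.7, 0, 0, 0]

```text
time_s: 5.32
eef_pos: [0.5513, 0.2922, 0.2367]
eef_rot: [-0.001, 0.971, -0.237, 0.002]
wrist_force: [-0.1, 0.3, -0.5]
opening: 0.289
grasp_force: 58.8
```

```bash
python3 - <<'E'
from h import *
t=load("top0")
ax=pix2w(t,313.8,208.2,.02)[:2]; bl=pix2w(t,296,186.4,.134)[:2]; no=pix2w(t,303,256,.036)[:2]
# lids: knob tops at crop coords
ks=[pix2w(t,265+u/5,165+v/5,.134)[:2] for u,v in((350,103),(153,298),(350,300))]
print("axis",ax,"blade",bl,"knobs",ks,"mean4",np.mean([bl]+ks,axis=0))
for n,p in(("bl",bl),("no",no),("k",ks[0]),("k",ks[1]),("k",ks[2])):
    d=p-ax; print(n,np.linalg.norm(d),np.degrees(np.arctan2(d[1],d[0])))
e1,e2=[pix2w(t,265+u/5,165+v/5,.134)[:2] for u,v in((137,86),(174,128))]
d=e1-e2; print(np.linalg.norm(d),np.degrees(np.arctan2(d[1],d[0])))
o=ctrl.get_obs(); print(o["eef_pos"],o["q"],o["opening"],o["grasp_force"],np.degrees(o["q"][0]-o["q"][5]))
E
```

```text
axis [ 0.57376194 -0.11106568] blade [ 0.62785209 -0.04839322] knobs [array([ 0.63094666, -0.16686119]), array([ 0.5114829 , -0.04747674]), array([ 0.51105612, -0.16587813])] mean4 [ 0.57033444 -0.10715232]
bl 0.08278636410391678 49.203807903569185
no 0.16126325736424366 166.9482266368847
k 0.07989512699550785 -44.29552901027708
k 0.0890069239357265 134.40374978360413
k 0.08328520662438571 -138.84262562840956
0.03422910494112219 41.24247294840283
[0.55131078 0.2921576  0.23671887] [2.97347796e-01 2.80336042e-01 1.47586266e+00 3.44837478e-05
 1.38052225e+00 2.34725613e+00] 0.2891007475998679 58.827656507492065 -117.45109581445215
```

Request:
move_arm:
  plan: [0.17, -0.75, 0, 0, 0, 0.14, 0.34, -1.5, 0, 0, 0, 0.28, 0.51, -2.25, 0, 0, 0, 0.42, 0.68, -3.0, 0, 0, 0, 0.56, 0.85, -3.75, 0, 0, 0, 0.7, 1.02, -4.5, 0, 0, 0, 0.84, 1.19, -5.25, 0, 0, 0, 0.98, 1.36, -6.0, 0, 0, 0, 1.12, 1.55, -6.78, 0, 0, 0, 1.27, 1.55, -6.78, 0, 0, 0, 1.27]

```text
time_s: 6.58
eef_pos: [0.6273, -0.0501, 0.2323]
eef_rot: [-0.0, 0.923, 0.384, -0.001]
wrist_force: [-0.2, 1.0, -0.7]
opening: 0.286
grasp_force: 58.9
```

```bash
python3 - <<'E'
from h import *
c=shot("wrist","w3"); shot("scene","s3"); o=ctrl.get_obs(); print(o["eef_pos"],o["q"],c["origin"])
p=o["eef_pos"]; print("jaw pred",w2pix(c,p+[0,0,-.047]),"hinge",w2pix(c,p+[0,0,-.011]),"blade pred",w2pix(c,[.629,-.047,.134]))
a=cv2.imread("pics/w3.png");b=cv2.imread("pics/s3.png")[130:270,190:310]
cv2.imwrite("pics/crop3.png",np.hstack([a[:,80:480],cv2.resize(b,(360,420),interpolation=cv2.INTER_CUBIC)]))
E
```

```text
[ 0.62693081 -0.04721183  0.232577  ] [-2.63879948e-01  2.98790686e-01  1.46114556e+00  4.58291657e-04
  1.38383900e+00  5.18430614e-01] [0.68105383 0.00562194 0.37324568]
jaw pred [282.400848964183, 233.2614895744133] hinge [282.0919716103469, 258.1840570418759] blade pred [284.3179840499789, 207.53096596447455]
```

View pics/crop3.png

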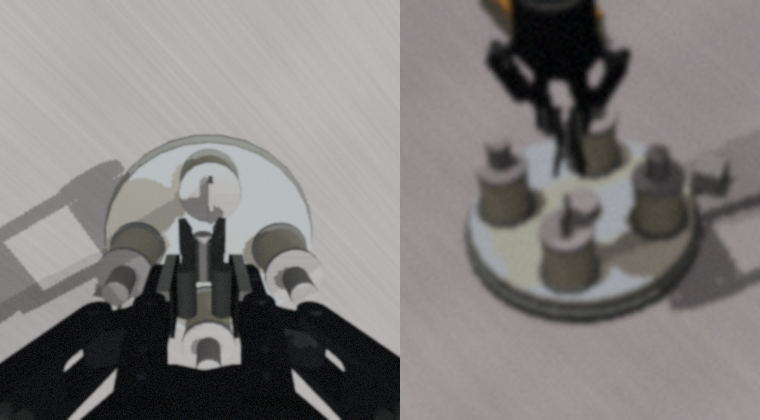

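```bash
python3 - <<'E'
from h import *
a=cv2.imread("pics/w3.png")[140:260,225:345]
cv2.imwrite("pics/crop4.png",cv2.convertScaleAbs(cv2.resize(a,(600,600),interpolation=cv2.INTER_CUBIC),alpha=1.3))
c=load("w3")
print("lid rim px",[np.round(w2pix(c,[.629+.029*np.cos(k),-.047+.029*np.sin(k),.1])) for k in np.radians([45,135,225,315])])
E
```

```text
lid rim px [array([284., 165.]), array([253., 197.]), array([284., 226.]), array([316., 197.])]
```

View pics/crop4.png

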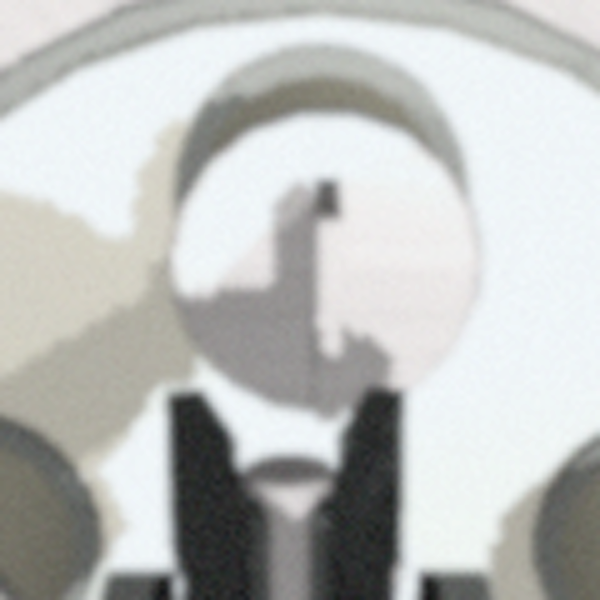

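Request:
move_arm:
  plan: [0.15, -0.02, 0, 0, 0, -0.01, 0.15, -0.02, -0.2, 0, 0, -0.01, 0.15, -0.02, -0.5, 0, 0, -0.01, 0.15, -0.02, -0.8, 0, 0, -0.01, 0.15, -0.02, -1.0, 0, 0, -0.01, 0.15, -0.02, -1.2, 0, 0, -0.01, 0.15, -0.02, -1.2, 0, 0, -0.01]

```text
time_s: 7.55
eef_pos: [0.6345, -0.0482, 0.1726]
eef_rot: [-0.001, 0.925, 0.381, -0.001]
wrist_force: [0.3, 0.4, -1.0]
opening: 0.284
grasp_force: 58.9
```

```bash
python3 - <<'E'
from h import *
c=shot("wrist","w4"); s=shot("scene","s4"); o=ctrl.get_obs(); print(o["eef_pos"],o["wrist_force"],o["grasp_force"])
a=cv2.imread("pics/w4.png")[150:300,205:355];b=cv2.imread("pics/s4.png")[140:240,215:285]
cv2.imwrite("pics/crop5.png",np.hstack([cv2.convertScaleAbs(cv2.resize(a,(450,450),interpolation=cv2.INTER_CUBIC),alpha=1.3),cv2.resize(b,(315,450),interpolation=cv2.INTER_CUBIC)]))
E
```

```text
[ 0.63526773 -0.04836685  0.17407366] [ 0.15510645  0.42686033 -0.45372816] 58.9487761259079
```

View pics/crop5.png

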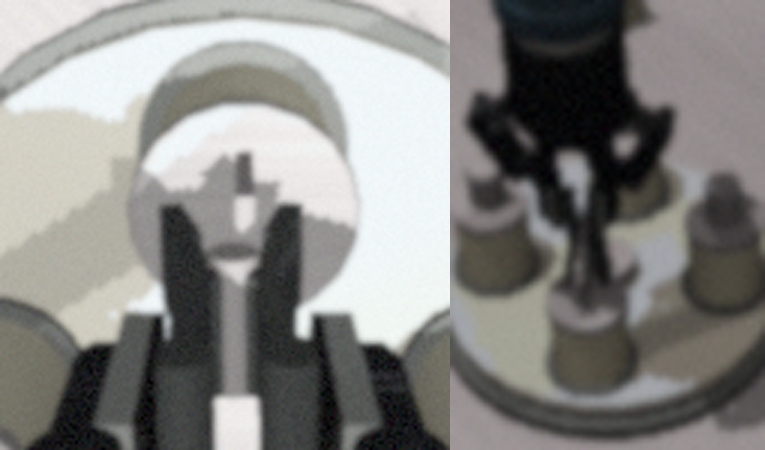

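Request:
move_arm:
  plan: [0.04, -0.04, -0.1, 0, 0, 0, 0.04, -0.04, -0.2, 0, 0, 0, 0.04, -0.04, -0.3, 0, 0, 0, 0.04, -0.04, -0.36, 0, 0, 0, 0.04, -0.04, -0.36, 0, 0, 0]

```text
time_s: 8.28
eef_pos: [0.6377, -0.0507, 0.1569]
eef_rot: [0.001, 0.925, 0.381, 0.001]
wrist_force: [-1.1, -1.6, 5.5]
opening: 0.28
grasp_force: 59.5
```

Request:
move_arm:
  plan: [0, 0, 0, 0, 0, 0, 0, 0, 0, 0, 0, 0, 0, 0, 0, 0, 0, 0, 0, 0, 0, 0, 0, 0, 0, 0, 0, 0, 0, 0, 0, 0, 0, 0, 0, 0]
  grip: 85

```text
time_s: 9.02
eef_pos: [0.6371, -0.0503, 0.1558]
eef_rot: [0.0, 0.925, 0.381, 0.0]
wrist_force: [0.0, 0.4, -0.4]
opening: 1.0
grasp_force: 0.0
```

Request:
move_arm:
  plan: [0, 0, 0.3, 0, 0, 0, 0, 0, 0.8, 0, 0, 0, 0, 0, 1.4, 0, 0, 0, 0, 0, 2.0, 0, 0, 0, 0, 0, 2.6, 0, 0, 0, 0, 0, 3.0, 0, 0, 0, 0, 0, 3.0, 0, 0, 0]

```text
time_s: 9.9
eef_pos: [0.638, -0.0505, 0.3083]
eef_rot: [0.001, 0.925, 0.381, 0.002]
wrist_force: [-0.2, -0.1, 0.1]
opening: 0.992
grasp_force: 0.0
```

```bash
python3 - <<'E'
from h import *
c=shot("wrist","w5"); s=shot("scene","s5"); o=ctrl.get_obs(); print(o["eef_pos"],o["q"],o["wrist_force"])
b=cv2.imread("pics/s5.png")[130:250,190:310]
cv2.imwrite("pics/crop6.png",np.hstack([cv2.imread("pics/w5.png")[:,80:460],cv2.resize(b,(420,420),interpolation=cv2.INTER_CUBIC)]))
E
```

```text
[ 0.63670961 -0.05017839  0.30494597] [-2.64140421e-01  2.73958837e-01  1.34743638e+00 -1.93958833e-05
  1.52127151e+00  5.25850430e-01] [ 0.0826929  -0.0165772  -0.50463004]
```

View pics/crop6.png

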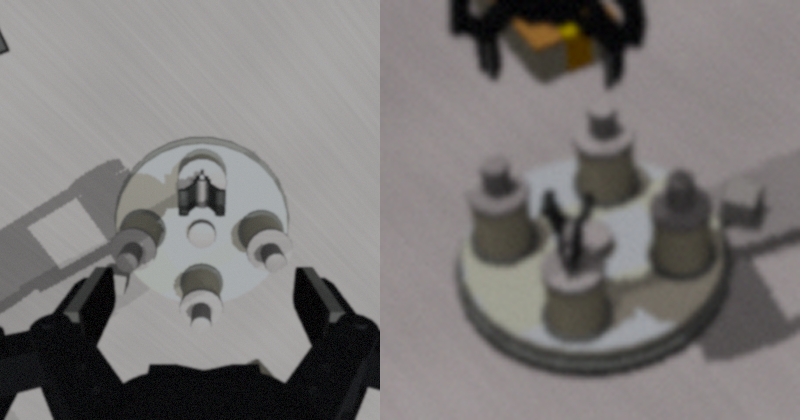

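The clip sits on the blade (w5: clip at about (281,195), hinge aligned with the jar). The other three knobs are free. Next is knob2, opposite the clip, and I'll check the axis and nose positions by code first.

```bash
python3 - <<'E'
from h import *
from scipy.optimize import least_squares
c=load("w5"); ax=np.array([.575,-.110])
for a in(134.5,224.5,-45.5):
    p=ax+.085*np.array([np.cos(np.radians(a)),np.sin(np.radians(a))]); print(a,p.round(4),"lid",np.round(w2pix(c,[*p,.1])),"ktop",np.round(w2pix(c,[*p,.134])))
# disc rim fit in top0 : bright vs bench along rays, z ~ .026
t=load("top0"); g=cv2.GaussianBlur(cv2.cvtColor(t["pixels"],cv2.COLOR_RGB2GRAY),(3,3),0).astype(float)
for z in(.02,.026):
    P=[]
    for k in np.radians(np.arange(0,360,5)):
        r=np.arange(.112,.142,.0005)
        v=np.array([cv2.getRectSubPix(g.astype(np.float32),(1,1),tuple(w2pix(t,[ax[0]+q*np.cos(k),ax[1]+q*np.sin(k),z])))[0,0] for q in r])
        q=r[np.argmin(np.gradient(v))]; P.append([ax[0]+q*np.cos(k),ax[1]+q*np.sin(k)])
    P=np.array(P); s=least_squares(lambda x:np.hypot(P[:,0]-x[0],P[:,1]-x[1])-x[2],[*ax,.125],loss="soft_l1",f_scale=.002); print(z,s.x.round(4))
E
```

```text
134.5 [ 0.5154 -0.0494] lid [214. 251.] ktop [207. 264.]
224.5 [ 0.5144 -0.1696] lid [283. 310.] ktop [283. 327.]
-45.5 [ 0.6346 -0.1706] lid [351. 251.] ktop [358. 264.]
0.02 [ 0.5753 -0.1085  0.1235]
0.026 [ 0.5748 -0.1079  0.1231]
```

Request:
move_arm:
  plan: [-0.6, -0.6, 0, 0, 0, 0, -1.2, -1.2, 0, 0, 0, 0, -1.8, -1.8, -0.3, 0, 0, 0, -2.45, -2.39, -0.8, 0, 0, 0, -2.45, -2.39, -1.6, 0, 0, 0, -2.45, -2.39, -2.4, 0, 0, 0, -2.45, -2.39, -3.0, 0, 0, 0, -2.45, -2.39, -3.5, 0, 0, 0, -2.45, -2.39, -3.85, 0, 0, 0, -2.45, -2.39, -4.0, 0, 0, 0]

```text
time_s: 11.25
eef_pos: [0.5136, -0.1692, 0.1041]
eef_rot: [-0.001, 0.925, 0.381, -0.001]
wrist_force: [0.2, -1.2, -0.1]
opening: 0.992
grasp_force: 0.0
```

Request:
move_arm:
  plan: [0, 0, 0, 0, 0, 0, 0, 0, 0, 0, 0, 0, 0, 0, 0, 0, 0, 0, 0, 0, 0, 0, 0, 0, 0, 0, 0, 0, 0, 0, 0, 0, 0, 0, 0, 0]
  grip: 15

```text
time_s: 12.0
eef_pos: [0.5151, -0.17, 0.1068]
eef_rot: [0.001, 0.925, 0.381, 0.0]
wrist_force: [-0.7, 0.1, 6.6]
opening: 0.284
grasp_force: 58.8
```

```bash
python3 - <<'E'
from h import *
o=ctrl.get_obs(); print(o["eef_pos"],np.degrees(o["q"]).round(1),o["wrist_force"],o["opening"]*85.4,o["grasp_force"])
ax=np.array([.5753,-.109]); p0=o["eef_pos"][:2]; print(np.degrees(np.arctan2(*(p0-ax)[::-1])),np.linalg.norm(p0-ax))
D=122.5
for n in range(1,21):
    a=np.radians(D*n/20); d=(R.from_rotvec([0,0,a]).as_matrix()[:2,:2]@(p0-ax)+ax-p0)/.05; print(n,d.round(2),round(a,3))
E
```

```text
[ 0.51506343 -0.17004544  0.10684169] [-30.8  14.6 102.6  -0.   62.7  14.4] [-0.72218452  0.07359211  6.56984781] 24.2737676145466 58.83253276348114
-134.61788056021456 0.08576124473075845
1 [ 0.14 -0.12] 0.107
2 [ 0.29 -0.23] 0.214
3 [ 0.45 -0.32] 0.321
4 [ 0.61 -0.39] 0.428
5 [ 0.79 -0.44] 0.535
6 [ 0.97 -0.48] 0.641
7 [ 1.15 -0.49] 0.748
8 [ 1.34 -0.49] 0.855
9 [ 1.52 -0.47] 0.962
10 [ 1.7  -0.42] 1.069
11 [ 1.87 -0.36] 1.176
12 [ 2.03 -0.28] 1.283
13 [ 2.19 -0.18] 1.39
14 [ 2.33 -0.07] 1.497
15 [2.46 0.06] 1.604
16 [2.58 0.2 ] 1.71
17 [2.68 0.35] 1.817
18 [2.77 0.51] 1.924
19 [2.83 0.68] 2.031
20 [2.88 0.86] 2.138
```

Request:
move_arm:
  plan: [0.14, -0.12, 0.02, 0, 0, 0.107, 0.29, -0.23, 0.02, 0, 0, 0.214, 0.45, -0.32, 0.02, 0, 0, 0.321, 0.61, -0.39, 0.02, 0, 0, 0.428, 0.79, -0.44, 0.02, 0, 0, 0.535, 0.97, -0.48, 0.02, 0, 0, 0.641, 1.15, -0.49, 0.02, 0, 0, 0.748, 1.34, -0.49, 0.02, 0, 0, 0.855, 1.52, -0.47, 0.02, 0, 0, 0.962, 1.7, -0.42, 0.02, 0, 0, 1.069]

```text
time_s: 13.25
eef_pos: [0.5995, -0.1911, 0.1069]
eef_rot: [-0.0, 0.601, 0.8, -0.0]
wrist_force: [-2.6, -0.9, 2.3]
opening: 0.283
grasp_force: 59.7
```

```bash
python3 - <<'E'
from h import *
o=ctrl.get_obs(); print(o["eef_pos"],np.degrees(o["q"]).round(1),o["wrist_force"],o["torque"],o["grasp_force"])
ax=np.array([.5753,-.109]); p0=o["eef_pos"][:2]; print(np.degrees(np.arctan2(*(p0-ax)[::-1])),np.linalg.norm(p0-ax),np.degrees(o["q"][0]-o["q"][5])-90)
E
```

```text
[ 0.59952448 -0.1911066   0.1069087 ] [-28.4  24.6  89.3  -0.   66.2 -44.6] [-2.64255606 -0.88920473  2.29404363] [-0.09790904  0.30282548  0.1767473 ] 59.6956729888916
-73.56199448674197 0.08560559762825462 -73.83173936216926
```

Request:
move_arm:
  plan: [0.17, 0.06, 0, 0, 0, 0.107, 0.33, 0.14, 0, 0, 0, 0.214, 0.49, 0.24, 0, 0, 0, 0.321, 0.63, 0.35, 0, 0, 0, 0.428, 0.76, 0.48, 0, 0, 0, 0.535, 0.88, 0.62, 0, 0, 0, 0.641, 0.98, 0.77, 0, 0, 0, 0.748, 1.07, 0.93, 0, 0, 0, 0.855, 1.13, 1.1, 0, 0, 0, 0.962, 1.18, 1.28, 0, 0, 0, 1.069]

```text
time_s: 14.5
eef_pos: [0.6586, -0.1272, 0.1069]
eef_rot: [0.0, 0.109, 0.994, -0.001]
wrist_force: [-1.9, -2.5, 1.6]
opening: 0.287
grasp_force: 59.7
```

```bash
python3 - <<'E'
from h import *
for n in("top","scene","wrist"): shot(n,n[0]+"6")
o=ctrl.get_obs(); print(o["eef_pos"],np.degrees(o["q"]).round(1),o["wrist_force"],o["grasp_force"])
ax=np.array([.5753,-.109]); p0=o["eef_pos"][:2]; print(np.degrees(np.arctan2(*(p0-ax)[::-1])),np.linalg.norm(p0-ax),np.degrees(o["q"][0]-o["q"][5])-90)
# nose outline in the top view before/after: bright blob pixels near nose vs bench
t=load("top0"); g=cv2.resize(cv2.cvtColor(t["pixels"],cv2.COLOR_RGB2GRAY)[240:275,285:325],None,fx=1,fy=1); 
hsv=cv2.cvtColor(t["pixels"],cv2.COLOR_RGB2HSV)[240:275,285:325]
print(g[6:30,8:30])
E
```

```text
[ 0.658562   -0.12710267  0.10691375] [-21.   29.2  82.5  -0.1  68.2 -98.2] [-0.71247074 -3.26046109  1.61472038] 59.61130142211914
-12.26623914133647 0.08520720309803424 -12.836526309773092
[[128 128 127 125 123 113 104  95  83  82  77  76  75  81  86  80  78  77
   80  81  83  78]
 [129 130 130 129 128 129 123 113  99  88  84  87  88  87  87  82  76  73
   69  68  71  79]
 [130 128 132 131 133 131 130 123 107  92  99 101 101 101 105 106 101  97
   91  89  90 100]
 [128 131 126 132 129 130 126 122 112 106 107 115 112 113 119 127 125 122
  116 109 116 124]
 [129 129 130 130 125 123 120 119 119 123 126 130 124 117 123 127 129 131
  123 122 126 127]
 [127 126 126 122 119 115 111 120 127 133 133 134 131 127 122 123 128 127
  127 127 126 129]
 [128 126 125 117 116 115 122 131 133 132 132 135 133 128 120 118 124 127
  127 125 126 127]
 [131 124 119 116 118 128 131 136 132 135 133 133 135 129 122 119 123 122
  126 128 128 122]
 [128 123 113 109 119 129 138 134 133 135 132 136 134 134 130 122 122 125
  127 129 127 125]
 [125 120 101  94 108 128 134 137 135 134 133 132 135 133 132 128 120 11
[... 623 characters left out ...]
1 111 119 124 124 124 123 123
  124 127 123 124]
 [127 123 126 126 126 115 100  90 102 113 121 122 125 125 125 125 125 124
  125 127 127 127]
 [126 126 128 126 127 121 111 109 112 119 126 126 127 124 124 125 126 123
  126 124 124 127]
 [124 126 126 123 129 124 127 123 123 126 125 124 127 124 124 128 124 126
  121 122 124 123]
 [127 123 128 125 124 124 122 123 125 125 126 125 124 123 124 122 123 127
  126 124 125 124]
 [125 126 124 124 126 123 123 125 125 123 123 129 122 128 125 123 126 123
  120 125 122 124]
 [123 127 126 123 128 127 127 126 125 127 127 123 125 122 125 124 122 125
  127 124 125 124]
 [124 125 125 128 127 124 128 126 123 129 125 125 127 127 127 123 126 125
  128 127 127 127]]
```

```bash
python3 - <<'E'
from h import *
t=load("t6"); t0=load("top0"); n=pix2w(t0,303.1,255.1,.036); print("nose",n)
ax=np.array([.5755,-.1093]); 
for f in("s6","t6"):
    c=load(f); g=cv2.cvtColor(c["pixels"],cv2.COLOR_RGB2GRAY)
    for a in(164,167.7,171):
        b=ax+.085*np.array([np.cos(np.radians(a)),np.sin(np.radians(a))])
        print(f,a,"hinge",np.round(w2pix(c,[*b,.146]),1),"bars",np.round(w2pix(c,[*b,.176]),1),"nose",np.round(w2pix(c,[*n[:2],.036]),1))
    u,v=np.round(w2pix(c,[*(ax+.085*np.array([np.cos(2.927),np.sin(2.927)])),.146])).astype(int)
    print(g[v-16:v+22,u-14:u+22:1] if f=="s6" else g[v-10:v+10:1,u-12:u+12])
E
```

```text
nose [ 0.41955125 -0.07496837  0.036     ]
s6 164 hinge [272.7 168.4] bars [272.5 161.4] nose [292.5 184.2]
s6 167.7 hinge [272.  167.4] bars [271.8 160.4] nose [292.5 184.2]
s6 171 hinge [271.3 166.4] bars [271.1 159.4] nose [292.5 184.2]
[[143 142 143 ... 143 142 143]
 [144 144 143 ... 144 144 143]
 [140 144 143 ... 141 143 144]
 ...
 [161 160 159 ...  86  71  69]
 [149 148 147 ...  78  68  66]
 [120 120 122 ...  68  59  61]]
t6 164 hinge [308.6 230.4] bars [309.3 229.8] nose [303.1 255.1]
t6 167.7 hinge [310.4 230.8] bars [311.1 230.3] nose [303.1 255.1]
t6 171 hinge [312.  231.1] bars [312.8 230.6] nose [303.1 255.1]
[[66 71 66 68 69 67 73 72 69 66 72 66 69 68 72 67 65 70 70 68 70 67 66 69]
 [68 67 72 68 64 71 68 66 70 68 67 65 72 69 67 73 68 73 71 66 68 69 67 67]
 [66 68 68 70 69 69 70 69 68 70 67 69 69 64 68 68 67 69 68 68 69 68 65 65]
 [69 68 65 68 71 70 71 69 68 65 70 72 69 68 68 69 69 67 70 64 68 66 72 66]
 [68 69 70 70 65 71 72 70 68 69 67 67 70 71 71 70 69 70 69 70 69 68 70 65]
 [70 66 69 70 70 68 71 72 68 70 67 71 66 71 68 67 65 68 70 68 68 67 68 65]
 [70 70 70 66 69 70 6
[... 329 characters left out ...]
68 66 67 69 66 65 64 67]
 [66 68 67 69 72 68 69 69 68 66 68 68 72 71 67 69 68 68 65 70 67 67 68 67]
 [71 69 69 69 70 70 68 67 67 69 71 68 68 68 69 66 72 69 69 63 68 71 62 67]
 [66 68 69 66 71 69 71 70 66 69 67 70 72 68 71 70 65 71 66 70 65 69 62 66]
 [68 67 70 67 69 69 71 68 69 65 67 68 67 69 66 70 65 71 62 70 70 66 71 66]
 [72 66 71 69 67 69 65 67 67 73 69 66 69 68 70 65 66 67 70 67 67 61 63 65]
 [70 70 70 69 71 73 67 70 71 66 71 71 68 70 69 68 64 66 66 68 63 63 68 65]
 [70 69 69 67 69 70 70 71 66 69 71 68 69 69 69 68 69 68 65 64 68 64 66 64]
 [65 70 70 71 69 67 65 70 72 66 70 68 66 71 67 70 70 65 67 68 68 64 63 64]
 [67 66 67 68 70 68 74 72 63 70 70 67 66 71 69 72 68 68 64 64 66 69 65 59]]
```

```bash
python3 - <<'E'
from h import *
from scipy.ndimage import map_coordinates
c=load("w6"); g=cv2.GaussianBlur(cv2.cvtColor(c["pixels"],cv2.COLOR_RGB2GRAY),(3,3),0).astype(float)
G=np.hypot(cv2.Sobel(g,-1,1,0),cv2.Sobel(g,-1,0,1)); G=np.minimum(G,120)
k=np.radians(np.arange(0,360,3))
def score(x,y,a):
    s=[]
    for off in(90,-90):
        t=np.radians(a+off); ce=np.array([x+.085*np.cos(t),y+.085*np.sin(t)])
        uv=np.array([w2pix(c,[ce[0]+.029*np.cos(q),ce[1]+.029*np.sin(q),.1]) for q in k])
        s.append(map_coordinates(G,[uv[:,1],uv[:,0]],order=1,cval=0).mean())
    return sum(s)
L=[(score(x,y,a),x,y,a) for x in np.arange(.571,.5811,.001) for y in np.arange(-.114,-.1049,.001) for a in np.arange(162,173,.5)]
L.sort(reverse=True); print(np.round(L[:6],4)); print(np.round([l[1:] for l in L[:40]],4).mean(0))
m=load("s6"); m=cv2.cvtColor(m["pixels"],cv2.COLOR_RGB2GRAY)[148:192,258:304]
print("\n".join("".join("#" if v<50 else "+" if v<80 else "." for v in r) for r in m))
E
```

```text
[[ 1.035057e+02  5.740000e-01 -1.090000e-01  1.680000e+02]
 [ 1.019921e+02  5.740000e-01 -1.090000e-01  1.685000e+02]
 [ 9.544490e+01  5.750000e-01 -1.090000e-01  1.685000e+02]
 [ 9.317310e+01  5.750000e-01 -1.090000e-01  1.680000e+02]
 [ 9.259060e+01  5.740000e-01 -1.080000e-01  1.680000e+02]
 [ 9.143420e+01  5.740000e-01 -1.080000e-01  1.685000e+02]]
[ 5.748250e-01 -1.086750e-01  1.679625e+02]
..............................................
..............................................
..............................................
..............................................
..............................................
..............................................
..............................................
.............++...............................
...........++##+..............................
.........++####+..............................
.........+#####+..............................
.........+######..............................
.........+######..............................
..........######+.............................
..........+#####++++.......................
[... 666 characters left out ...]
.......+#####++++++.......................
...........++++++++++++.......................
...............+..+++++.......................
....................+++.......................
.....................++.......................
.....................++.........++++++........
....................+++..........++++++++.....
.........++.......+++++..........++++++++.....
.........++++++++++++++...........++++++++....
..........+++++++++++++...........++++++++++++
.........+...+++++++++++.........+++++++#+++++
........+....++++++++++++.....++++++++++#+++++
.......+++....++++++++++++...++++++++++##+++++
.......+++.....+++++++++++..+++++++++++##+++++
.......++......+++++++++#++.+++++++++++#++++++
```

The lid fit puts the blade jar at about 168.1° and the nose is at about 167.8°. The clip is still in place and the knob is still gripped, so I'll hand in.

```bash
python3 -c "
from bench import ctrl
o=ctrl.get_obs(); print(o['grasp_force'],o['wrist_force'],o['time_s']); print(ctrl.hand_in())"
```

```text
59.61130142211914 [-0.71247074 -3.26046109  1.61472038] 14.65
the job is handed in; nothing more can be done
None
```

The clip is on the blade and released, the blade jar is at the pointer nose to within about half a degree by my measurements, and the gripper is still holding knob2; I handed the job in at 14.65 s, and no verdict came back.

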